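Set the length stop with its spring plunger

ROBOT

A 6-joint arm with a two-finger parallel gripper is mounted at the origin on the work surface. World frame = base frame: x ahead of the robot, y to its left, z up, the work surface at z = 0. Lengths are in mm, angles in rad, forces in N, time in s.
With the tool pointing down it reaches from about 325 to 775 mm from the base axis. Payload 5.5 kg.
Tool frame: the origin (TCP) lies at the very end of the fingers, on their centre line; the grasp point (between the pads) lies bot.grasp_offset behind it (bot.grasp_offset is the distance from the TCP to the grasp point, in mm); z points along the fingers, y is the line along which they close (so a half turn about z gives the same grasp; the last joint's range is limited). The gripper opens to 88 mm and grips with 3 to 60 N. Pads are 20 mm wide; open, the fingers measure 115 mm over their backs; the gripper's body (75 mm by 178 mm) begins 61 mm behind the grasp point.
Start: joints at [-1.339, 0.091, 1.231, -0, 1.82, -0.057], TCP at [170.881, -575.166, 197.531] pointing down, gripper open.
Joint ranges: [-2.87, 2.87], [-0.86, 2.18], [0.17, 2.46], [-1.51, 4.65], [0.06, 2.69], [-2.65, 2.65]. Speed limits (rad/s): [2.57, 2.57, 3.01, 3.14, 3.14, 3.14].

INTERFACE

Orientations are given as a unit quaternion [x, y, z, w].
In Python, from cell import bot gives the robot as it stands. Calls block until the motion is done:
- bot.move_ptp(position, orientation): joint-space move of the TCP to a pose.
- bot.move_straight(position, ori=None, velocity=150): straight line of the TCP; ori=None keeps the orientation; velocity is the mean speed in mm/s.
- bot.set_joints(angles): joint-space move.
- bot.gripper_to(opening): opening from 0.0 (shut) to 1.0 (fully open); the grip force is fixed at half the most; returns when the fingers have stopped.
- bot.wait(seconds).
- bot.ik(position, orientation): joint angles nearest the present ones, or None.
- bot.capture(name): name is "scene" or "top" or "wrist"; returns (picture, depth): 480x640x3 uint8, red, green, blue; 480x640 float32, mm along the optical axis (not along the pixel's ray), 0 where there is no reading.
- bot.get_calibration(name): a dict with "vfov" (degrees; the focal length in pixels is half the picture's height over the tangent of half this angle, whatever the lens; pixels are square), "cx", "cy" (the principal point, pixels), "D" ([k1, k2, p1, p2, k3] as OpenCV has them; the pictures are not rectified), "world_to_cam" (4x4, takes a point from world to camera coordinates). Camera axes: x right, y up, looking along -z (the intrinsics and any distortion apply to the point x, -y, -z); pixel columns grow to the right and rows downward; lengths in mm; the calibration is good to about 2 mm. A picture is of the moment at which its call begins: read the wrist's pose just before it. get_calibration takes no time and is no camera call; for the wrist camera it gives the pose at the moment of the call.
A pose or a line that the arm cannot do raises bot.Unreachable and nothing moves.
- bot.hand_in(): hands the job in; it is judged then, once.
Readings, each from a call of its own:
- bot.read_t(): time.
- bot.read_q(): joint angles.
- bot.read_joint_vel(): joint speeds.
- bot.read_tau(): joint torques, N m.
- bot.read_position(): TCP position.
- bot.read_orientation(): TCP orientation.
- bot.read_wrist_force(): force on the tool from outside, world axes, zero at the start.
- bot.read_moment(): the same for the moment, N m.
- bot.read_opening(): opening from 0.0 (shut) to 1.0 (fully open).
- bot.read_grasp_force(): force on a finger pad.
Only numpy, scipy, OpenCV 4.12 (cv2) and the standard library are available. Lean on these libraries where they do the work, as an engineer would, in place of code of your own. Each camera call takes 0.05 s, during which the arm holds its last target. There are 200 camera calls.

TASK

Set the sliding stop on the drilled tube to the length of the foam block that lies against the end plate: pull the spring plunger's black knob up out of the parking slot, slide the sleeve towards the block and let the pin drop fully home into the hole that leaves the stop plate just short of the block's free end (a gap of two centimetres or less). The holes are not exactly where they are marked, so feel for the hole gently: do not ram the pin sideways against the tube or press hard on the block, leave all the blocks, the tape measure and the brush where they lie, and let go of the knob.

Things in the scene. Friction and masses are not known exactly. Their poses are not given: they have to be found in the camera images.
- bed: The jig: a plywood board, 400 x 300 x 15 mm, lying on the bench. Origin on the bench under the centre line of the drilled tube; x runs along the tube away from the end plate (world +y, give or take 17 degrees), y across towards the robot, z up. The board spans x -235..165, y -180..120 mm; the tube x -195..145 mm at y = 0.
- end_plate (a point): Centre of the working face of the aluminium end plate (75 mm wide, 75 mm high), at x = -205, y = -58, z = 45 mm in the jig's frame. The block to be copied lies along x at y = -58 mm with its end 0 to 3 mm off this plate; the other two lie parallel, about y = -135 and +75 mm.
- middle_hole (a point): Marked place of the middle of three round 12 mm holes in the top (z = 65 mm) of the 30 mm square steel tube: jig x = -20 mm. The others: x = -60 and 20 mm; a parking slot 40 x 12 mm is at x = 70 mm. The tube may be clamped up to 8 mm off along x either way, all holes with it: find them by feel. Each hole leaves about 10 mm (1 to 19) between stop plate and the block that suits it.
- sleeve: Aluminium sleeve, 60 mm long, sliding along the tube with about 2 N friction, limits well outside the holes and slot. Origin at bench level on the pin's axis; axes as the jig's. Top at z = 73.5 mm, on it a steel barrel, 24 mm diameter, up to 93.5 mm. Its 6 mm stop plate spans y -98..-18, z 19..74 mm, its face 35 mm from the pin axis towards the end plate. At the start the pin is home in the slot.
- stop_face (a point): Centre of the stop plate's face that looks at the block: 35 mm towards the end plate from the pin axis, 58 mm to the side, 40 mm high. Its x axis points away from the end plate.
- knob (a point): Centre of the plunger's black round knob (26 mm diameter, 30 mm tall, upright, 114 mm above the bench when the pin is home). It rises with the pin.
- plunger (a joint): How far the spring plunger is pulled up, m: 0 = pin fully home (10 mm pin reaching 9 mm below the tube's top), about 0.009 = pin riding on top of the tube between holes, 0.016 = fully pulled. The spring pulls it down with about 5 N at 0 and 10 N at 0.016, and it falls damped, in about 0.1 s. It does not stay up by itself. The pin has about 1 mm play each way in a round hole.
- block_short: White hard-foam block 100 x 60 x 50 mm (length x width x height) lying on the board. Origin: middle of the lower edge of the end towards the end plate (on its underside); own x runs along its length to the free end, z up.
- block_mid: White hard-foam block 140 x 60 x 50 mm (length x width x height) lying on the board. Origin: middle of the lower edge of the end towards the end plate (on its underside); own x runs along its length to the free end, z up.
- block_long: White hard-foam block 180 x 60 x 50 mm (length x width x height) lying on the board. Origin: middle of the lower edge of the end towards the end plate (on its underside); own x runs along its length to the free end, z up.
- block_short_end (a point): Centre of that 100 mm block's free end face, 25 mm above its underside.
- block_mid_end (a point): Centre of that 140 mm block's free end face, 25 mm above its underside.
- block_long_end (a point): Centre of that 180 mm block's free end face, 25 mm above its underside.
- tape_measure: Bystander: yellow tape measure, 70 x 38 x 60 mm, standing on the far side of the board.
- brush: Bystander: brush lying on the board on the robot's side of the tube, about 20 mm high.

How it is judged (in metres and radians):
On the way, in this order (a step that is already met when the one before it is completed fails the run):
1. the plunger is pulled up so that its pin is clear of the tube (value of joint plunger above 0.0085 m), for 0.2 s.
2. the pin is home in the hole that puts the stop just short of the block (value of joint plunger below 0.002 m and ((x of block_short in the frame of bed between -0.215 and -0.195 m and y of block_short in the frame of bed between -0.08 and -0.035 m and angle between block_short's own z axis and vertical below 0.1 rad and x of block_short_end in the frame of stop_face between -0.022 and 0.002 m) or (x of block_mid in the frame of bed between -0.215 and -0.195 m and y of block_mid in the frame of bed between -0.08 and -0.035 m and angle between block_mid's own z axis and vertical below 0.1 rad and x of block_mid_end in the frame of stop_face between -0.022 and 0.002 m) or (x of block_long in the frame of bed between -0.215 and -0.195 m and y of block_long in the frame of bed between -0.08 and -0.035 m and angle between block_long's own z axis and vertical below 0.1 rad and x of block_long_end in the frame of stop_face between -0.022 and 0.002 m))), for 0.2 s.
At the end, for the whole second after the job is handed in: The plunger is home (pulled up less than 2 mm) with the sleeve at rest, and the stop plate's face stands 0 to 22 mm short of the free end of the block that lies in the lane beside the tube (counted as touching up to 2 mm past), that block still flat and with its end within 10 mm of the end plate (all of step 2 and linear speed of sleeve below 0.01 m/s).
It fails at once if the sleeve or its pin is forced against the tube with more than 18 N (contact force between sleeve and bed above 18 N).
It fails at once if the stop presses a block with more than 10 N (contact force between sleeve and block_short above 10 N or contact force between sleeve and block_mid above 10 N or contact force between sleeve and block_long above 10 N).
It fails at once if a block is moved more than 15 mm (distance of any of block_short, block_mid, block_long from where it was at the start of the episode above 0.015 m).
It fails at once if the tape measure or brush is moved more than 20 mm (distance of any of tape_measure, brush from where it was at the start of the episode above 0.02 m).
It also fails if it takes over 43 s, if anything falls off the work surface, if the arm or the gripper's body presses on something with over 40 N, if the wrist force passes 120 N, or if a joint passes its speed limit or range.

## Working session

There is one attempt and no reset: what is moved stays moved. The work goes in short steps, each a Python script; the robot and the scene stay as the last script left them, time stands still between calls to the robot, and variables do not carry over. Pictures are saved under pics/ and viewed, at most 10 in all, crops included, and the job is handed in when it is done.

```bash
ls; mkdir -p pics; python3 - <<'E'
from cell import bot
import cv2,numpy as np
for n in ("top","scene"):
    im,d=bot.capture(n); cv2.imwrite(f"pics/{n}.png",im[:,:,::-1]); np.save(f"pics/{n}.npy",d)
    print(n,bot.get_calibration(n))
print(bot.read_t(),bot.grasp_offset,bot.read_orientation())
E
```

```text
pics
top {'vfov': 43.68264371250763, 'cx': 329.94479066414567, 'cy': 235.770754510513, 'D': array([-0.17246033,  0.        ,  0.        ,  0.        ,  0.        ]), 'world_to_cam': array([[-1.32247036e-02, -9.99912369e-01,  6.01882993e-04,
        -3.24808639e+01],
       [ 9.85110018e-01, -1.29257348e-02,  1.71438556e-01,
        -5.74368362e+02],
       [-1.71415753e-01,  2.86014505e-03,  9.85194630e-01,
        -1.10426357e+03],
       [ 0.00000000e+00,  0.00000000e+00,  0.00000000e+00,
         1.00000000e+00]])}
scene {'vfov': 50.50358701699189, 'cx': 317.5555686330346, 'cy': 241.26861840416888, 'D': array([-0.13970375,  0.        ,  0.        ,  0.        ,  0.        ]), 'world_to_cam': array([[ 2.06297418e-01,  9.78417925e-01,  1.18211681e-02,
        -7.83995184e+01],
       [-8.47911848e-01,  1.72724898e-01,  5.01210144e-01,
         4.35569494e+02],
       [ 4.88351179e-01, -1.13421667e-01,  8.65244851e-01,
        -1.12830972e+03],
       [ 0.00000000e+00,  0.00000000e+00,  0.00000000e+00,
         1.00000000e+00]])}
0.1 18.700000000000003 [ 9.89591174e-01  1.43904613e-01 -6.90619556e-05 -8.75276090e-04]
```

View pics/top.png

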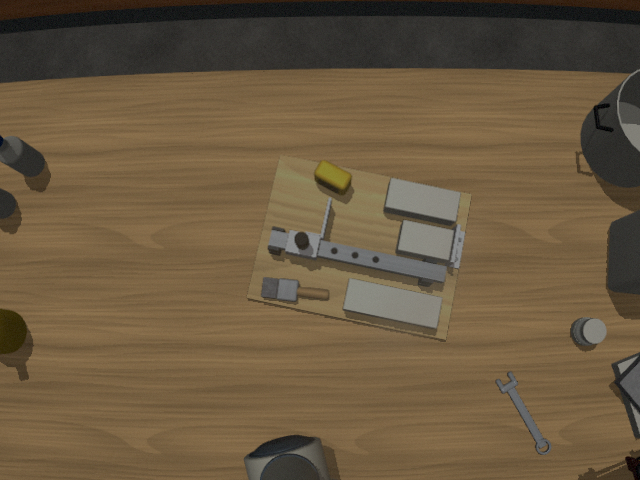

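View pics/scene.png

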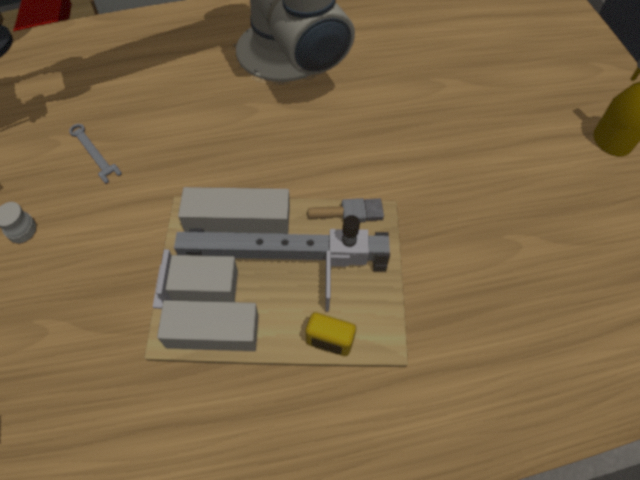

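The block in the lane beside the tube is the shortest (100 mm), so the target is the hole nearest the end plate, at about (376,259) in the top view. The knob is at about (302,240). I'll enlarge this for exact pixels.

```bash
cat > h.py <<'E'
import cv2,numpy as np
def ray_z(cal,uv,z):
    f=240/np.tan(np.radians(cal['vfov']/2)); K=np.array([[f,0,cal['cx']],[0,f,cal['cy']],[0,0,1]])
    p=cv2.undistortPoints(np.array([[uv]],float),K,cal['D'])[0,0]
    R=cal['world_to_cam'][:3,:3]; o=-R.T@cal['world_to_cam'][:3,3]
    d=R.T@np.array([p[0],-p[1],-1]); return o+d*(z-o[2])/d[2]
E
python3 - <<'E'
import cv2
a=cv2.imread('pics/top.png')[190:310,260:420]; cv2.imwrite('pics/tc.png',cv2.resize(a,None,fx=5,fy=5,interpolation=cv2.INTER_CUBIC))
a=cv2.imread('pics/scene.png')[200:320,240:400]; cv2.imwrite('pics/sc.png',cv2.resize(a,None,fx=5,fy=5,interpolation=cv2.INTER_CUBIC))
E
```

```text
(no output)
```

View pics/tc.png

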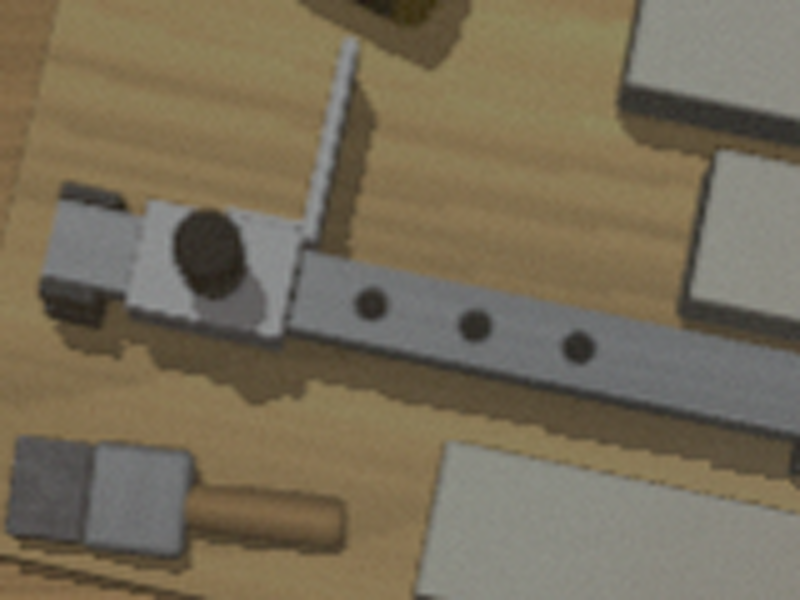

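View pics/sc.png

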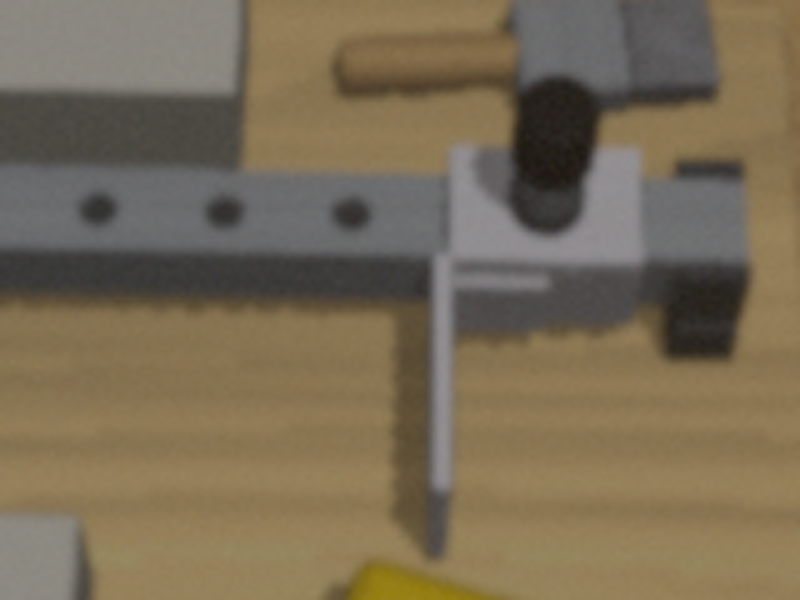

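In the top crop the holes are at (371,304), (475,326) and (579,348), with the knob top at (208,236). In the scene crop the holes are at (351,213), (224,212) and (97,210), with the knob top at (558,104).

```bash
python3 - <<'E'
from cell import bot
from h import *
from scipy.spatial.transform import Rotation as R
for n,o,pts in (("top",(260,190),[(371,304),(475,326),(579,348),(208,236)]),("scene",(240,200),[(351,213),(224,212),(97,210),(558,104)])):
    c=bot.get_calibration(n)
    P=[ray_z(c,(u/5+o[0],v/5+o[1]),z) for (u,v),z in zip(pts,(65,65,65,129))]
    print(n,np.round(P,1)); d=P[0]-P[2]; d/=np.linalg.norm(d)
    print('spacing',np.linalg.norm(P[0]-P[1]),np.linalg.norm(P[1]-P[2]),'ang',np.degrees(np.arctan2(-d[0],d[1])),'knob rel hole3 along',(P[3]-P[2])@d,'across',np.cross(d,P[3]-P[2])[2])
print(R.from_quat(bot.read_orientation()).as_matrix())
for z in (110,200): print(bot.ik([400,0,z],[1,0,0,0]))
E
```

```text
top [[ 542.2  -47.7   65. ]
 [ 533.3  -86.9   65. ]
 [ 524.4 -126.1   65. ]
 [ 558.1   11.   129. ]]
spacing 40.220558622556204 40.190324290920216 ang -12.845119515100205 knob rel hole3 along 141.17053743291441 across -2.4642696233169374
scene [[ 544.9  -47.4   65. ]
 [ 536.6  -86.5   65. ]
 [ 527.9 -125.6   65. ]
 [ 557.    12.2  129. ]]
spacing 39.97230547305727 40.067394735374656 ang -12.293894943655001 knob rel hole3 along 140.8145401009806 across 0.8903496310314978
[[ 9.58582915e-01  2.84813348e-01 -3.88598737e-04]
 [ 2.84813590e-01 -9.58581393e-01  1.71245432e-03]
 [ 1.15226330e-04 -1.75220766e-03 -9.99998458e-01]]
[-8.51026884e-02 -4.68562043e-01  1.87673589e+00 -4.44089210e-16
  1.73341881e+00  1.48569364e+00]
[-8.51026884e-02 -4.50832962e-01  1.70489623e+00 -4.44089210e-16
  1.88752938e+00  1.48569364e+00]
```

Both views agree to 3 mm and the hole spacing comes out at 40 mm, as it should. The sleeve has to travel about 141 mm. I'll grip the knob with the fingers closing along the tube, because the sleeve is free to move that way.

```bash
cat >> h.py <<'E'
from scipy.spatial.transform import Rotation as Rot
a=np.radians(12.6); d=np.array([np.sin(a),np.cos(a),0]); lat=np.array([np.cos(a),-np.sin(a),0])
Q=Rot.from_matrix(np.c_[lat,-d,[0,0,-1]]).as_quat()
def rep(bot,s=''):
    w=np.array(bot.read_wrist_force()); p=np.array(bot.read_position())
    print(s,'t',round(bot.read_t(),2),'p',np.round(p,1),'F d/lat/z',np.round([w@d,w@lat,w[2]],1),'open',round(bot.read_opening(),3),flush=True)
    return w,p
E
python3 - <<'E'
from cell import bot
from h import *
k=np.array([557.3,11.6,0])
bot.move_ptp(k+[0,0,160],Q); rep(bot,'above')
im,_=bot.capture("wrist"); cv2.imwrite("pics/w1.png",im[:,:,::-1])
bot.move_straight(k+[0,0,98]); rep(bot,'down')
bot.gripper_to(0.22); rep(bot,'closing'); bot.gripper_to(0.0); rep(bot,'grip'); print(bot.read_grasp_force())
for z in (102,106,110): bot.move_straight(k+[0,0,z],velocity=40); rep(bot,'lift')
im,_=bot.capture("scene"); cv2.imwrite("pics/s2.png",cv2.resize(im[180:300,240:400,::-1],None,fx=4,fy=4))
E
```

```text
above t 2.59 p [557.4  10.9 160. ] F d/lat/z [-0.5  0.5 -0. ] open 0.996
down t 3.21 p [557.4  11.4  98.5] F d/lat/z [ 0.2 -0.2  0.3] open 1.0
closing t 4.21 p [557.3  11.7  98. ] F d/lat/z [1.  0.3 0.2] open 0.281
grip t 4.42 p [557.3  11.7  98. ] F d/lat/z [ 0.6 -0.2 -0.8] open 0.281
30.000042021274567
lift t 4.67 p [557.1  11.7 101.2] F d/lat/z [ 2.7  1.8 -7.1] open 0.281
lift t 4.92 p [557.1  11.7 105.7] F d/lat/z [ 1.9  2.8 -7.8] open 0.279
lift t 5.17 p [557.1  11.6 110. ] F d/lat/z [ 1.3  2.4 -8. ] open 0.279
```

View pics/s2.png

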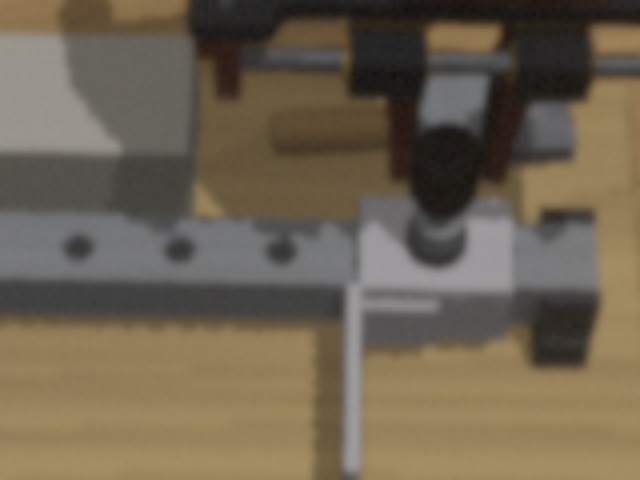

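The knob is gripped and lifted, and the wrist reads about -8 N, which matches the spring. Next I slide along the tube while watching the side force.

```bash
python3 - <<'E'
from cell import bot
from h import *
k=np.array([557.2,11.6,110]); off=0; s=0
for s in (3,10,25,45,65,85,105,120,130):
    bot.move_straight(k-d*s+lat*off,velocity=50 if s>3 else 20)
    w,p=rep(bot,f's={s} off={off:.2f}')
    if abs(w@lat)>9 or abs(w@d)>9: print('stop');break
    off+=0.08*(w@lat)
E
```

```text
s=3 off=0.00 t 5.53 p [556.4   8.4 109.9] F d/lat/z [ 1.3  1.2 -8. ] open 0.283
s=10 off=0.10 t 5.82 p [554.8   1.  109.9] F d/lat/z [-0.1  2.1 -8.8] open 0.278
s=25 off=0.27 t 6.27 p [551.5 -13.9 109.8] F d/lat/z [-2.9 -0.2 -8.9] open 0.279
s=45 off=0.25 t 6.82 p [547.2 -33.3 109.9] F d/lat/z [-1.7 -1.6 -8.9] open 0.282
s=65 off=0.12 t 7.37 p [542.8 -52.8 110. ] F d/lat/z [-2.  -2.2 -9.2] open 0.281
s=85 off=-0.06 t 7.92 p [538.4 -72.4 110. ] F d/lat/z [-1.6 -2.3 -9.5] open 0.283
s=105 off=-0.25 t 8.47 p [533.9 -91.9 110.1] F d/lat/z [-1.6 -1.1 -8.7] open 0.283
s=120 off=-0.33 t 8.92 p [ 530.6 -106.4  110. ] F d/lat/z [-2.  -1.5 -7.9] open 0.282
s=130 off=-0.45 t 9.27 p [ 528.4 -115.9  110.1] F d/lat/z [-1.4  0.6 -9. ] open 0.28
```

```bash
python3 - <<'E'
from cell import bot
from h import *
k=np.array([557.2,11.6,0])-lat*.45; z=[0,0,107.5]
bot.move_straight(k-d*133+[0,0,110],velocity=30)
bot.move_straight(k-d*133+z,velocity=20); rep(bot,'low')
bot.gripper_to(0.36); bot.wait(.1); b,_=rep(bot,'released')
s=133
while s<151:
    s+=.6; bot.move_straight(k-d*s+z,velocity=12)
    w,p=rep(bot,f's={s:.1f}')
    if (w-b)@d>7: print('blocked');break
c=-d*(s-2.); bot.move_straight(k+c+z,velocity=20); rep(bot,'eased')
im,dp=bot.capture("scene"); cv2.imwrite("pics/s3.png",cv2.resize(im[180:300,170:330,::-1],None,fx=4,fy=4))
E
```

```text
low t 9.79 p [ 527.8 -118.3  107.5] F d/lat/z [-0.5 -0.  -8.4] open 0.281
released t 10.25 p [ 528.1 -118.2  108.4] F d/lat/z [-0.1 -0.1  0.5] open 0.361
s=133.6 t 10.5 p [ 527.6 -118.7  107.5] F d/lat/z [ 0.2 -0.3  0. ] open 0.36
s=134.2 t 10.75 p [ 527.4 -119.3  107.4] F d/lat/z [-0.2 -0.8 -0.1] open 0.363
s=134.8 t 11.0 p [ 527.3 -119.9  107.5] F d/lat/z [-0.3 -0.   0.7] open 0.36
s=135.4 t 11.25 p [ 527.2 -120.5  107.5] F d/lat/z [ 0.3  0.5 -0.7] open 0.356
s=136.0 t 11.5 p [ 527.1 -121.   107.5] F d/lat/z [ 0.6 -0.4  0.5] open 0.358
s=136.6 t 11.75 p [ 527.1 -121.2  107.5] F d/lat/z [ 2.8 -0.8 -0.1] open 0.362
s=137.2 t 12.0 p [ 527.  -121.3  107.4] F d/lat/z [5.6 0.1 0.3] open 0.356
s=137.8 t 12.25 p [ 527.  -121.6  107.5] F d/lat/z [ 6.4  0.7 -0. ] open 0.361
s=138.4 t 12.5 p [ 526.9 -122.   107.5] F d/lat/z [7.2 0.3 0.3] open 0.366
blocked
eased t 12.75 p [ 526.9 -121.7  107.5] F d/lat/z [ 1.6 -0.2 -0.4] open 0.357
```

View pics/s3.png

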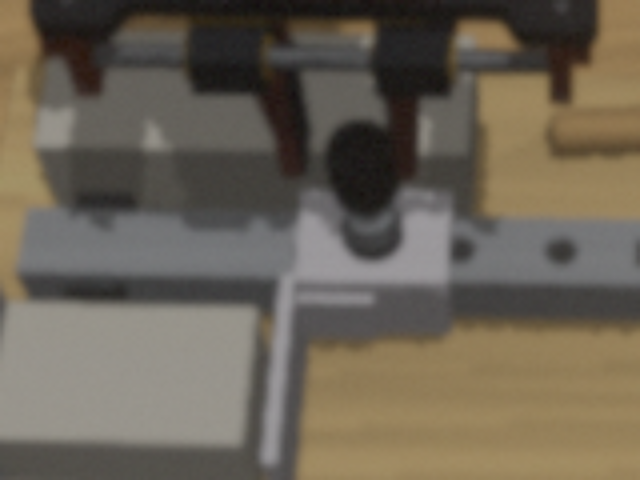

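The pin is still up: the barrel and rod are exposed, and it rides on the tube with about 7 N of friction. The hole should be about 6 mm further on and the stop is still short of the block, so I continue with a slightly higher force limit.

```bash
python3 - <<'E'
from cell import bot
from h import *
k=np.array([557.2,11.6,107.5])-lat*.45
s=137.8
while s<147:
    s+=.5; bot.move_straight(k-d*s,velocity=12)
    w,p=rep(bot,f's={s:.1f} act={-(p-k)@d if s>138.4 else 0:.1f}')
    if w@d>9.5: print('blocked');break
bot.move_straight(k-d*(s-2.5),velocity=20); rep(bot,'eased')
im,dp=bot.capture("scene"); cv2.imwrite("pics/s4.png",cv2.resize(im[180:300,170:330,::-1],None,fx=4,fy=4))
E
```

```text
s=138.3 act=0.0 t 13.11 p [ 526.8 -122.3  107.5] F d/lat/z [ 5.5 -0.  -0.9] open 0.362
s=138.8 act=137.3 t 13.36 p [ 526.8 -122.6  107.5] F d/lat/z [6.8 0.3 0.2] open 0.359
s=139.3 act=137.6 t 13.61 p [ 526.7 -122.8  107.5] F d/lat/z [ 5.6 -0.3  0.5] open 0.361
s=139.8 act=137.8 t 13.86 p [ 526.6 -123.3  107.4] F d/lat/z [ 6.4 -0.1 -0.2] open 0.361
s=140.3 act=138.3 t 14.11 p [ 526.5 -123.9  107.4] F d/lat/z [ 5.6 -0.1 -0.3] open 0.362
s=140.8 act=138.9 t 14.36 p [ 526.3 -124.4  107.4] F d/lat/z [ 7.   0.2 -0.3] open 0.358
s=141.3 act=139.5 t 14.61 p [ 526.2 -124.8  107.4] F d/lat/z [ 6.2 -0.5  0.1] open 0.36
s=141.8 act=139.9 t 14.86 p [ 526.  -125.6  107.2] F d/lat/z [ 5.4  0.4 -1.1] open 0.36
s=142.3 act=140.7 t 15.11 p [ 525.8 -126.3  107.1] F d/lat/z [ 5.3  1.  -1.2] open 0.355
s=142.8 act=141.4 t 15.36 p [ 525.4 -128.3  107.4] F d/lat/z [ 0.4  0.3 -0.6] open 0.363
s=143.3 act=143.5 t 15.61 p [ 525.5 -128.5  107.7] F d/lat/z [-0.4  0.1 -0.7] open 0.359
s=143.8 act=143.7 t 15.86 p [ 525.4 -128.7  107.6] F d/lat/z [ 0.1  0.  -0.3] open 0.36
s=144.3 act=143.9 t 16.11 p [ 525.3 -129.1  107.5] F d/lat/z [-0.2 -0.3  0.6] open 0.362
s=144.8 act=144.3 t 16.36 p [ 525.2 -129.6  107.5] F d/lat/z [-0.5 -0.3 -0.2] open 0.362
s=145.3 act=144.8 t 16.61 p [ 525.1 -130.2  107.5] F d/lat/z [-0.4 -0.6  0.3] open 0.36
s=145.8 act=145.3 t 16.86 p [ 524.9 -130.6  107.5] F d/lat/z [ 0.7 -0.8 -0.3] open 0.365
s=146.3 act=145.8 t 17.11 p [ 524.8 -131.1  107.5] F d/lat/z [ 0.1 -0.1 -0.2] open 0.363
s=146.8 act=146.3 t 17.36 p [ 524.7 -131.6  107.5] F d/lat/z [-0.4 -0.8  0.3] open 0.356
s=147.3 act=146.8 t 17.61 p [ 524.6 -132.1  107.5] F d/lat/z [0.5 0.1 0. ] open 0.359
eased t 17.88 p [ 525.2 -129.4  107.5] F d/lat/z [-0.3  0.3 -0.4] open 0.365
```

View pics/s4.png

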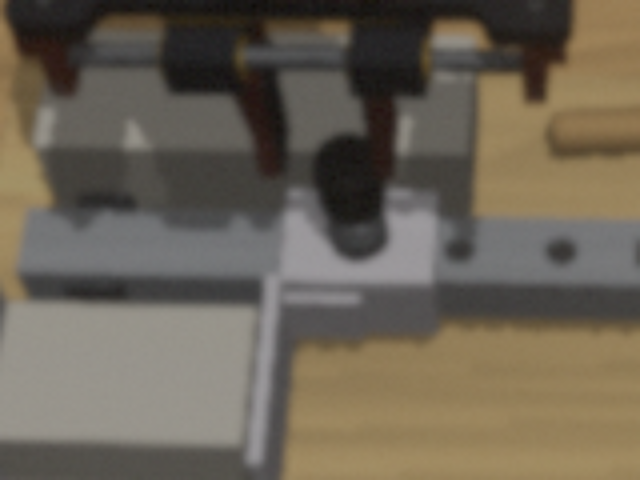

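The drag vanished at s≈142.5. The knob plus barrel now measures about 31 px tall, the same as in the parked picture (35 px when raised), so the pin is home. I'll open, retreat and check.

```bash
python3 - <<'E'
from cell import bot
from h import *
bot.gripper_to(0.7); p=np.array(bot.read_position())
bot.move_straight(p+[0,0,90],velocity=120); bot.move_straight(p+[-120,0,90],velocity=200); rep(bot)
for n,(r,c) in {"top":(190,340),"scene":(190,170)}.items():
    im,dp=bot.capture(n); cv2.imwrite(f"pics/{n}5.png",cv2.resize(im[r:r+120,c:c+160 ,::-1],None,fx=3.75,fy=3.75,interpolation=cv2.INTER_CUBIC))
a=cv2.imread('pics/top5.png');b=cv2.imread('pics/scene5.png'); 
cv2.imwrite('pics/f.png',cv2.resize(np.vstack([a,b]),(400,600)) if 0 else cv2.resize(np.hstack([a,b]),(800,300)))
cv2.imwrite('pics/fs.png',b)
E
```

```text
t 20.23 p [ 405.5 -129.6  197.1] F d/lat/z [ 0.  -0.2  1.7] open 0.7
```

View pics/fs.png

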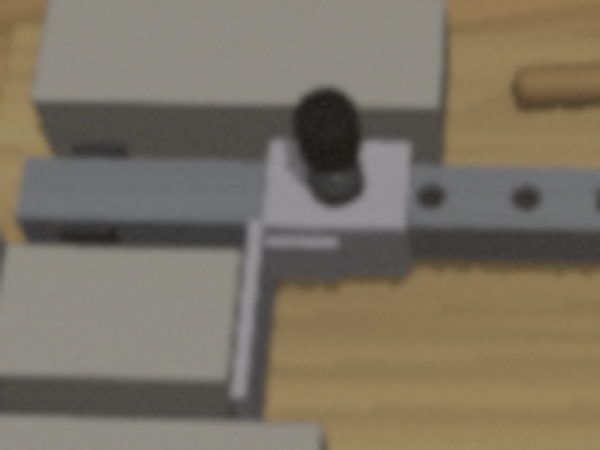

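View pics/top5.png

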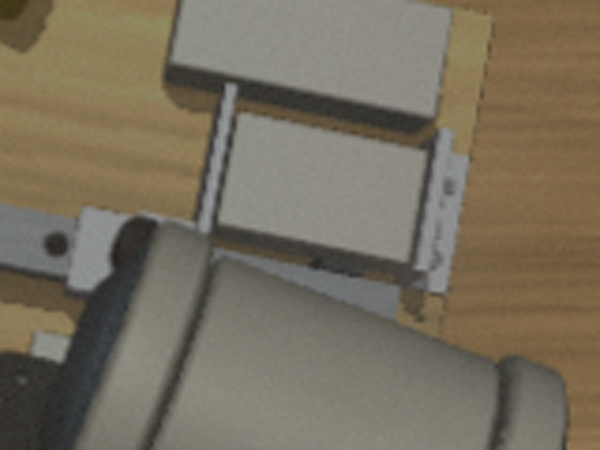

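Scene view: knob top at (327,95), nothing touching it. The plate face is just short of the block's end in both views, and the blocks and brush lie as before. A quick depth check of the knob's height before handing in.

```bash
python3 - <<'E'
from cell import bot
from h import *
c=bot.get_calibration("scene"); f=240/np.tan(np.radians(c['vfov']/2)); M=np.linalg.inv(c['world_to_cam'])
def top(dp,u,v):
    K=np.array([[f,0,c['cx']],[0,f,c['cy']],[0,0,1]]); o=[]
    for y in range(int(v)-2,int(v)+5):
        for x in range(int(u)-2,int(u)+3):
            p=cv2.undistortPoints(np.array([[[x,y]]],float),K,c['D'])[0,0]; z=dp[y,x]; o.append((M@[p[0]*z,-p[1]*z,-z,1])[:3])
    o=np.array(o); return np.round(np.median(o[o[:,2]>np.percentile(o[:,2],60)],axis=0),1)
print('start',top(np.load('pics/scene.npy'),558/5+240,100/5+200))
_,dp=bot.capture("scene"); r=top(dp,327/3.75+170,101/3.75+190); print('now',r)
if r[2]<134: print(bot.hand_in())
E
```

```text
start [559.   10.5 129.3]
now [ 524.2 -122.9  129.9]
the job is handed in; nothing more can be done
None
```

I set the stop at the hole nearest the end plate, to suit the 100 mm block, and handed the job in. The pin is home (knob top at 130 mm, against 129 mm when parked), the stop plate is just short of the block's free end by eye, and the knob is released. No verdict came back.

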